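# Thread the thru-axle through the hub jig

## Robot

A 6-joint arm with a two-finger parallel gripper is mounted at the origin on the work surface. World frame = base frame: x ahead of the robot, y to its left, z up, the work surface at z = 0. Lengths are in mm, angles in rad, forces in N, time in s.
With the tool pointing down it reaches from about 350 to 925 mm from the base axis. Payload 6.4 kg.
Tool frame: the origin (TCP) lies midway between the tips of the shut fingers; the grasp point (between the pads) lies 19 mm behind it; y points along the fingers, z is the direction in which the jaws open and shut, and the axes are right-handed (so a half turn about y gives the same grasp; the last joint's range is limited). The gripper opens to 85 mm and grips with 20 to 120 N. Pads are 22 mm wide; open, the fingers measure 114 mm over their backs; the gripper's body (76 mm by 85 mm) begins 54 mm behind the grasp point. The pads swing forward as they close: fully open they stand 13 mm farther back than shut.
Start: joints at [-1.29, 0.245, 1.558, -0, 1.339, -0.174], TCP at [285.54, -583.936, 231.29] pointing down, gripper open.
Joint ranges: [-3.13, 3.13], [-1.02, 2.26], [0.13, 2.54], [-0.95, 4.09], [0.21, 2.88], [-2.74, 2.74]. Speed limits (rad/s): [2.57, 2.57, 3.14, 3.14, 3.14, 3.14].

## Interface

Orientations are given as a rotation vector (axis times angle).
In Python, from rig import bot gives the robot as it stands.
- The arm moves only by the tool servo_tool, never from a script. Its argument "steps" is a list of rows, each a list of 3 entries, a list of its own where there are three numbers: the shift along the tool's x, y, z scaled (see below), then the turn, a rotation vector about the tool's x, y, z scaled (see below), then the opening in per cent of the stroke, from 0 (shut) to 100 (fully open). A call has 1 to 12 rows; each row shifts and turns the commanded pose from where the row before left it, along the tool's axes as they then stand; what a row does not reach is not made up. The controller multiplies each number of a shift by 3 cm and each number of a turn by 6 degrees. A row lasts 1/12 s, in which the tool goes at most 41.7 mm and 7.16 degrees, less where a joint would pass 70% of its speed; a pose out of reach is approached as far as the arm can. A call with a number of a shift or a turn outside -1 to 1 is refused whole. A call with a gripper value outside its range is refused whole. The fingers move at their own pace and stop on an object; the grip force is fixed at half the most. Time passes only in rows, so rows that do not move let the fingers close. It gives the time, the measured TCP pose, the force and the opening at its end, in the units of the state.
- bot.sense(): the state, without advancing time (a new reading comes with each control period).
- bot.snapshot(name): name is "side" or "top"; returns a dict with "pixels" (400x640x3 uint8, red, green, blue), "range_z" (400x640 float32, mm along the optical axis (not along the pixel's ray), 0 where there is no reading), "fx", "fy", "cx", "cy" (pixels), "T" (4x4, takes a point from camera to world coordinates). Camera axes: x right, y up, looking along -z (the intrinsics and any distortion apply to the point x, -y, -z); pixel columns grow to the right and rows downward; lengths in mm; the calibration is good to about 2 mm. A picture is of the moment at which its call begins.
- bot.close_job(): hands the job in, once; it reports no verdict.
The state is a dict: "time": time; "joint_positions": joint angles; "joint_vel": joint speeds; "joint_efforts": joint torques, N m; "eef_pos": TCP position; "tcp_rot": TCP orientation; "contact_force": force on the tool from outside, world axes, zero at the start; "torque": the same for the moment, N m; "finger_gap": finger opening in mm.
Only numpy, scipy, OpenCV 4.12 (cv2) and the standard library are available. Lean on these libraries where they do the work, as an engineer would, in place of code of your own. Each camera call takes 0.05 s, during which the arm holds its last target.

## Task

Lift the red-handled axle out of its wooden cradle and slide it, nose first, through the near plate, the bicycle hub and the far plate of the blue jig until its red collar sits flush against the near plate, then let go of it. Feel your way in gently: the plates and hub stand on a cross-slide that has been run out sideways by an unmeasured amount, so search lightly for the bore with the nose and never force it. Leave everything else on the bench where it is.

Things in the scene. Friction and masses are not known exactly. Their poses are not given: they have to be found in the camera images.
- axle: Thru-axle, smooth steel rod 15 mm in diameter, about 0.14 kg. Origin: on its axis, in the collar face that must seat. The rod runs 160 mm along the body's -y; its last 3 mm taper to a flat nose of 12 mm diameter. From the origin along +y: red collar (28 mm diameter, 6 mm thick), then the red grip to y = 66 mm, a flat-sided bar 18 mm wide (x), 22 mm tall (z), centred on the axis.
- axle_nose (a point): Centre of the tip of the axle's nose, 160 mm along -y from the collar face. Axes as axle.
- axle_grip (a point): Point of the red grip, on the axle's axis at y = 44 mm, where it is best held from above, fingers closing along the axle's x. Axes as axle.
- cradle: Fixed wooden cradle, base 50 x 200 x 14 mm, origin on the table under it. It carries the axle level along its y axis, rod axis 62 mm above the table, collar face at y = 55 mm. A post under the grip at y 63 to 77 mm (beyond it the grip overhangs free) and a fork at y = -75 mm, prongs 64 mm high. Lift the axle straight up by 30 mm or more.
- jig: Fixed blue base of the hub jig, 130 (x) x 190 (y) x 16 mm, origin on the table under its centre. The axle goes in from the +y side, along -y. On it a clamped cross-slide (holds 80 N) with two upright plates, 80 mm wide, 12 mm thick, 118 mm high, outer faces at y = +72 and -72 mm, bored 17 mm, bore axis 95 mm up, along y. Fully in: axle origin at y = +72, nose at y = -88 mm.
- jig_mouth (a point): Where the near plate's bore mouth would be with the cross-slide run back: jig x = -18, y = 72, z = 95 mm, axes as jig. The slide, with plates and hub, is run out: all bores stand together 3 to 33 mm from this point along the jig's +x (y, z are true). The amount is not measured; it can be seen roughly, and felt: pressed lightly on the plate's face and slid along x, the nose drops into the bore.
- jig_hub (a point): Middle of the bicycle hub between the plates (black, brass end caps with 17 mm bores, y -55 to +55 mm, flanges 58 mm in diameter), for the slide run back: jig x = -18, y = 0, z = 94 mm; it is run out with the bores. The hub (0.35 kg) floats: it hangs 1 mm below the plates' bore axis and can rise 6 mm; the tapered nose lifts it on entering, at a push of a few newtons.
- bearing: Loose steel bearing ring, 42 mm diameter, 12 mm high; a bystander, leave it alone. Origin under its middle.
- sprocket: Loose dark steel sprocket, 90 mm diameter, 5 mm thick, lying flat; a bystander, leave it alone. Origin under its middle.
- wrench: Steel wrench lying on the bench; a bystander, leave it alone. Origin under its middle.
- screwdriver: Yellow-handled screwdriver lying on the bench; a bystander, leave it alone. Origin under its middle.
- brush: Brush with a wooden handle lying on the bench; a bystander, leave it alone. Origin under its middle.
- tin: Tin with a yellow label, 90 mm diameter, 110 mm high; a bystander, leave it alone. Origin under its middle.
- jar: White jar with a red cap, 64 mm diameter, 80 mm high; a bystander, leave it alone. Origin under its middle.

How it is judged (in metres and radians):
On the way, in this order (a step that is already met when the one before it is completed fails the run):
1. the axle is lifted off its cradle (height (world z) of axle above 0.085 m), for 0.1 s.
2. the nose is through the near plate (x of axle_nose in the frame of jig between -0.019 and 0.019 m and z of axle_nose in the frame of jig between 0.085 and 0.105 m and y of axle_nose in the frame of jig below 0.052 m), for 0.1 s.
3. the nose is through the hub (x of axle_nose in the frame of jig between -0.019 and 0.019 m and z of axle_nose in the frame of jig between 0.085 and 0.105 m and y of axle_nose in the frame of jig below -0.057 m), for 0.1 s.
At the end, for the whole second after the job is handed in: The axle lies through near plate, hub and far plate, its collar face within 2.5 mm of the near plate, the axle parallel to the jig's y axis within 0.05 rad, released and at rest (y of axle in the frame of jig below 0.0745 m and x of axle in the frame of jig between -0.019 and 0.019 m and z of axle in the frame of jig between 0.09 and 0.099 m and angle between the y axis of axle and the y axis of jig, either way round below 0.05 rad and y of axle_nose in the frame of jig below -0.08 m and linear speed of axle below 0.01 m/s and contact force between axle and the fingers below 0.05 N); the robot touches nothing.
It fails at once if the axle is pressed against the jig or its hub with more than 40 N (contact force between axle and jig above 40 N).
It fails at once if the gripper or arm pushes the jig with more than 40 N (contact force between the arm and jig above 40 N).
It fails at once if the axle falls onto the table (height (world z) of axle below 0.035 m).
It fails at once if a bystander is moved by more than 30 mm (distance of any of bearing, sprocket, wrench, screwdriver, brush, tin, jar from where it was at the start of the episode above 0.03 m).
It also fails if it takes over 72 s, if anything falls off the work surface, if the arm or the gripper's body presses on something with over 40 N, if the wrist force passes 120 N, or if a joint passes its speed limit or range.

## Working session

There is one attempt and no reset: what is moved stays moved. The work goes in short steps, Python scripts to look and compute and a tool call to move; the robot and the scene stay as the last step left them, time stands still between calls to the robot, and variables do not carry over. Pictures are saved under pics/ and viewed, and the job is handed in when it is done.

Besides the shell and the picture viewer there is one more tool, called after "Call:" as name([rows], argument=value, ...), one row to a line, values as JSON. servo_tool: Moves the arm, as the interface text tells. Shifts and turns lie within -1 to 1; 1 stands for 3 cm of shift or 6 degrees of turn. Its arguments: {"type":"object","properties":{"steps":{"type":"array"}},"required":["steps"]}

```bash
mkdir -p pics; ls; cat > h.py <<'E'
import numpy as np, cv2
from rig import bot
from scipy.spatial.transform import Rotation as R
def snap(n,save=None):
    s=bot.snapshot(n)
    if save: cv2.imwrite('pics/'+save,cv2.cvtColor(s['pixels'],cv2.COLOR_RGB2BGR))
    return s
def cloud(s):
    z=s['range_z'];h,w=z.shape
    u,v=np.meshgrid(np.arange(w),np.arange(h))
    p=np.stack([(u-s['cx'])/s['fx']*z,-(v-s['cy'])/s['fy']*z,-z,np.ones_like(z)],-1)
    return (p@np.array(s['T']).T)[...,:3]
E
python3 - <<'E'
from h import *
print(bot.sense())
for n in ('top','side'):
    s=snap(n,n+'0.png'); np.savez(n+'0.npz',**s)
    print({k:v for k,v in s.items() if k not in('pixels','range_z')})
E
```

```text
pics
{'time': 0.0, 'joint_positions': array([-1.29009416e+00,  2.45809635e-01,  1.55903685e+00, -1.62824316e-05,
        1.33870607e+00, -1.74114553e-01]), 'joint_vel': array([-7.09635772e-04,  1.05081781e-04, -1.97520994e-04, -1.69827194e-04,
       -2.01279823e-05,  6.09887677e-04]), 'joint_efforts': array([-1.53871279e-03, -4.29513073e+01, -3.26124752e+01, -1.68345478e-04,
        5.46024981e-03, -6.42196909e-06]), 'eef_pos': array([ 285.37643874, -583.36976835,  230.17089026]), 'tcp_rot': array([-0.45574668,  1.97085776, -1.9669043 ]), 'contact_force': array([ 0.15540087, -0.05165821, -0.22912012]), 'torque': array([ 0.03265181, -0.01068867, -0.0161711 ]), 'finger_gap': 85.78244778442176}
{'fx': 446.13583185884045, 'fy': 446.13583185884045, 'cx': 320.27777841022663, 'cy': 201.38090075145902, 'T': array([[-1.40766639e-02,  9.88403347e-01, -1.51197461e-01,
         3.89814289e+02],
       [-9.99898487e-01, -1.42482426e-02, -5.14276233e-05,
         9.56150262e+01],
       [-2.20512934e-03,  1.51181388e-01,  9.88503579e-01,
         1.44703711e+03],
       [ 0.00000000e+00,  0.00000000e+00,  0.00000000e+00,
         1.00000000e+00]])}
{'fx': 415.6243919762069, 'fy': 415.6243919762069, 'cx': 318.93269650475287, 'cy': 203.44624215626254, 'T': array([[ 9.84643199e-01,  1.14400824e-01, -1.31871991e-01,
         4.76057531e+02],
       [-1.74001906e-01,  7.04460220e-01, -6.88083669e-01,
        -6.09472769e+02],
       [ 1.41812335e-02,  7.00462883e-01,  7.13547926e-01,
         8.26313263e+02],
       [ 0.00000000e+00,  0.00000000e+00,  0.00000000e+00,
         1.00000000e+00]])}
```

View pics/top0.png

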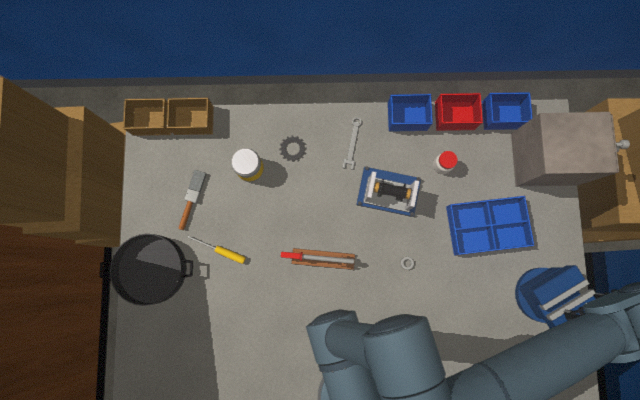

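View pics/side0.png

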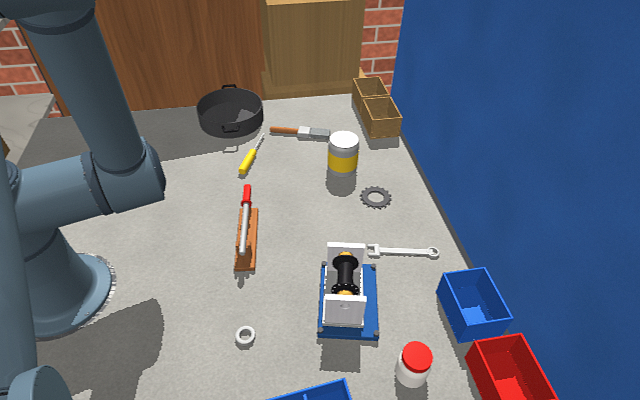

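```bash
python3 - <<'E'
import numpy as np, cv2
a=cv2.imread('pics/top0.png')[150:285,270:450]; b=cv2.imread('pics/side0.png')[170:350,215:395]
cv2.imwrite('pics/topz.png',cv2.resize(a,None,fx=4,fy=4,interpolation=cv2.INTER_CUBIC))
cv2.imwrite('pics/sidez.png',cv2.resize(b,(600,600),interpolation=cv2.INTER_CUBIC))
E
```

```text
(no output)
```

View pics/topz.png

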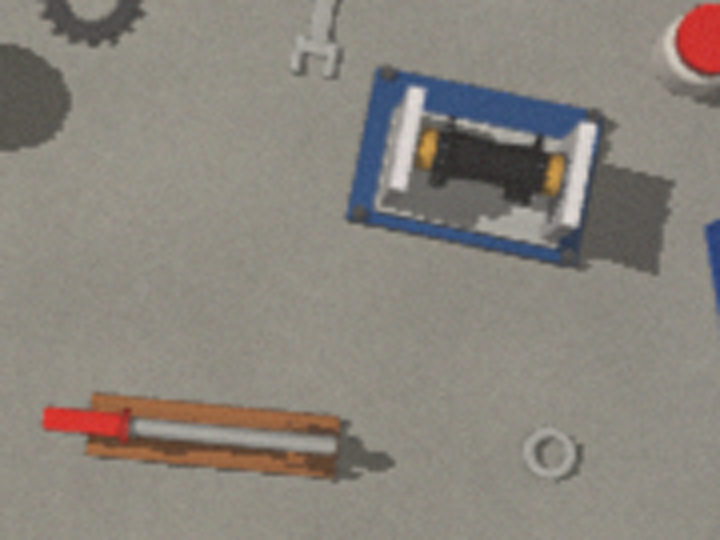

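View pics/sidez.png

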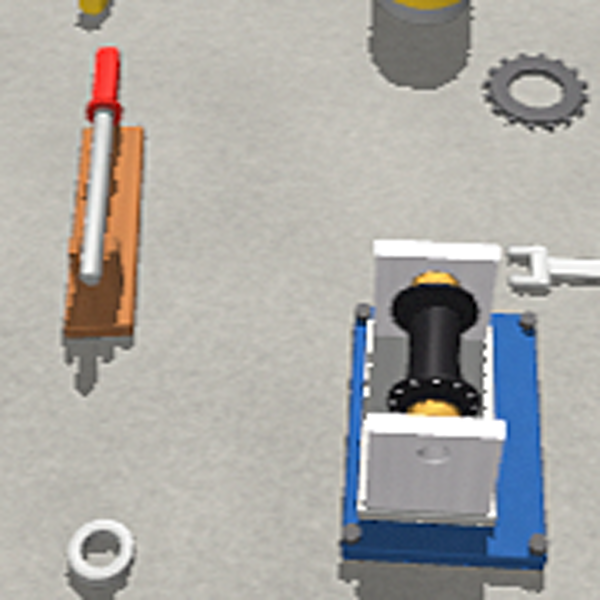

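```bash
cat > fit.py <<'E'
from h import *
def hsv(s): return cv2.cvtColor(s['pixels'],cv2.COLOR_RGB2HSV)
for n in ('top','side'):
    s=dict(np.load(n+'0.npz')); c=cloud(s); H=hsv(s); X,Y,Z=c[...,0],c[...,1],c[...,2]
    if n=='top': print('range',X.min(),X.max())
    v=s['range_z']>0
    tab=v&(X>300)&(X<600)&(Y>-200)&(Y<300)
    zz=Z[tab]; print(n,'table z',np.median(zz[abs(zz)<8]))
    np.save(n+'_c.npy',c)
    blue=(H[...,0]>100)&(H[...,0]<125)&(H[...,1]>120)&v&(Z>6)&(Z<30)&(Y>-160)&(Y<90)&(X>400)&(X<700)
    k,l=cv2.connectedComponents(blue.astype(np.uint8)); 
    for i in range(1,k):
        m=l==i
        if m.sum()>100: print('blue',m.sum(),c[m].mean(0), cv2.minAreaRect(c[m][:,:2].astype(np.float32)),np.median(Z[m]))
    red=((H[...,0]<6)|(H[...,0]>174))&(H[...,1]>150)&v
    k,l=cv2.connectedComponents(red.astype(np.uint8))
    for i in range(1,k):
        m=l==i
        if m.sum()>30: print('red',m.sum(),c[m].mean(0),cv2.minAreaRect(c[m][:,:2].astype(np.float32)),np.percentile(Z[m],[5,50,95]))
    br=(H[...,0]>5)&(H[...,0]<18)&(H[...,1]>110)&v&(Z<25)&(Z>5)&(X>300)&(X<480)&(Y>-100)&(Y<250)
    m=br; print('wood',m.sum(),cv2.minAreaRect(c[m][:,:2].astype(np.float32)))
    pl=v&(Z>112)&(Z<125)&(X>420)&(X<650)&(Y>-160)&(Y<60)
    k,l=cv2.connectedComponents(pl.astype(np.uint8))
    for i in range(1,k):
        m=l==i
        if m.sum()>20: print('plate',m.sum(),c[m].mean(0),cv2.minAreaRect(c[m][:,:2].astype(np.float32)))
    rod=v&(Z>58)&(Z<85)&(X>300)&(X<480)&(Y>-60)&(Y<250)&(H[...,1]<60)
    m=rod;print('rod',m.sum(),c[m].mean(0),cv2.minAreaRect(c[m][:,:2].astype(np.float32)),cv2.fitLine(c[m].astype(np.float32),cv2.DIST_HUBER,0,.01,.01).ravel())
E
python3 fit.py
```

```text
range -219.3017514868535 1377.3705712522979
top table z 0.5247410378551649
blue 220 [629.07811179 -64.14084647  16.51533566] ((614.8751220703125, -75.15481567382812), (171.38653564453125, 80.94793701171875), 37.15938949584961) 16.39867329918718
blue 133 [ 689.183419   -128.90165125   17.34817878] ((691.364013671875, -126.27934265136719), (71.39835357666016, 25.62678337097168), 79.74272918701172) 17.422302151950362
red 1566 [ 903.89416341 -367.3755919    29.75758001] ((1074.180908203125, -454.30401611328125), (158.31097412109375, 551.8408203125), 62.001983642578125) [ 2.05174775 29.0809585  76.90588643]
red 239 [ 727.02045559 -306.60793679   80.76642661] ((727.2407836914062, -306.9813232421875), (52.95418930053711, 52.214752197265625), 43.81005096435547) [75.72298787 80.87831043 85.39396217]
red 124 [434.83354689 185.56179248  72.52288419] ((432.40765380859375, 187.848388671875), (62.167724609375, 24.349559783935547), 89.02233123779297) [67.99856565 72.84343624 77.52926138]
wood 508 ((424.830810546875, 90.03178405761719), (195.8188018798828, 47.79555130004883), 83.55779266357422)
plat
[... 1754 characters left out ...]
89)
plate 130 [625.71239718 -56.86073117 116.62888831] ((626.4656372070312, -56.20916748046875), (14.702706336975098, 48.38570785522461), 75.30059814453125)
plate 66 [632.79299677 -90.91958103 117.2935489 ] ((631.2970581054688, -90.43470764160156), (6.4451518058776855, 36.22255325317383), 76.70354461669922)
plate 56 [ 614.95986782 -156.90140949  118.3233873 ] ((615.4146728515625, -156.84304809570312), (5.116536617279053, 32.082027435302734), 78.02376556396484)
rod 308 [422.00565056  70.22552919  66.9206118 ] ((418.28521728515625, 87.6988754272461), (183.69984436035156, 24.18634796142578), 83.6877212524414) [1.1377551e-01 9.9350637e-01 5.1046337e-04 4.2235297e+02 7.0851273e+01
 6.7402206e+01]
```

```bash
cat > fit2.py <<'E'
from h import *
from scipy.optimize import minimize
for n in ('top','side'):
    s=dict(np.load(n+'0.npz')); c=np.load(n+'_c.npy'); H=cv2.cvtColor(s['pixels'],cv2.COLOR_RGB2HSV); X,Y,Z=c[...,0],c[...,1],c[...,2]
    v=s['range_z']>0
    reg=v&(X>540)&(X<760)&(Y>-230)&(Y<40)
    blue=reg&(H[...,0]>100)&(H[...,0]<125)&(H[...,1]>120)&(Z>9)&(Z<25)
    k,l,st,ce=cv2.connectedComponentsWithStats(blue.astype(np.uint8),connectivity=8)
    P=c[blue][:,:2]
    r=cv2.minAreaRect(P.astype(np.float32)); print(n,'blue',blue.sum(),r)
    np.savetxt(n+'_blue.txt',P)
    pl=reg&(Z>112)&(Z<123)&(H[...,1]<50)&(H[...,2]>120)
    Q=c[pl]
    th=np.deg2rad(-12.0)
    for nm,sel in (('near',Q[:,1]>-85),('far',Q[:,1]<-125)):
        q=Q[sel]; print(nm,len(q),cv2.minAreaRect(q[:,:2].astype(np.float32)),np.median(q[:,2]))
    # brass
    b=reg&(H[...,0]>12)&(H[...,0]<28)&(H[...,1]>120)&(Z>70)
    k,l=cv2.connectedComponents(b.astype(np.uint8))
    for i in range(1,k):
        m=l==i
        if m.sum()>8: print('brass',m.sum(),c[m].mean(0),np.median(c[m],0))
E
python3 fit2.py
```

```text
top blue 537 ((641.8026123046875, -119.81364440917969), (170.99754333496094, 127.99964141845703), 77.4791488647461)
near 99 ((643.2097778320312, -60.51545715332031), (12.081077575683594, 78.52670288085938), 77.49989318847656) 118.92757889015888
far 105 ((614.3322143554688, -189.15061950683594), (12.453970909118652, 80.42832946777344), 77.61913299560547) 118.62326425757396
brass 36 [637.3986974  -75.88629928 108.47680344] [637.30867957 -75.08939043 109.77871694]
brass 35 [ 615.65474989 -171.37320875  108.79020513] [ 615.84483367 -171.31009778  109.28434   ]
side blue 1554 ((638.6622314453125, -127.59109497070312), (190.44654846191406, 128.05331420898438), 77.18399810791016)
near 214 ((641.02734375, -60.95158386230469), (76.81254577636719, 37.584327697753906), 8.787788391113281) 117.0430129240595
far 285 ((615.2479858398438, -175.72012329101562), (39.05121612548828, 78.69925689697266), 77.8105697631836) 117.12486666262623
brass 35 [638.19400188 -75.31574476 108.551172  ] [637.98206572 -75.26352041 108.67706564]
brass 63 [ 616.93782392 -170.20658837  107.7079838 ] [ 616.80964174 -169.71327031  108.45178351]
```

```bash
cat >> h.py <<'E'
AX=np.array([.112,.9937,0]);AX/=np.linalg.norm(AX)
JY=np.array([np.sin(np.deg2rad(12.6)),np.cos(np.deg2rad(12.6)),0])
JX=np.array([JY[1],-JY[0],0])
def Rt(ydir): # tool orientation: x=-ydir, y down, z = x cross y
    x=-np.array(ydir);y=np.array([0,0,-1.]);return np.column_stack([x,y,np.cross(x,y)])
def cmd(target,Rg):
    s=bot.sense();Rc=R.from_rotvec(s['tcp_rot']).as_matrix()
    d=Rc.T@(np.array(target)-s['eef_pos']); w=R.from_matrix(Rc.T@Rg).as_rotvec(degrees=True)
    print('t',round(s['time'],2),'pos',s['eef_pos'].round(1),'F',s['contact_force'].round(1),'gap',round(s['finger_gap'],1))
    print('d mm tool',d.round(1),'units',(d/30).round(3),'turn deg',w.round(2),'units',(w/6).round(3))
E
python3 - <<'E'
from h import *
print(R.from_rotvec(bot.sense()['tcp_rot']).as_matrix().round(3)); print(Rt(AX).round(3))
cmd([435.4,188.6,150],Rt(AX))
E
```

```text
[[-0.898 -0.     0.439]
 [-0.439  0.002 -0.898]
 [-0.    -1.    -0.002]]
[[-0.112  0.     0.994]
 [-0.994  0.    -0.112]
 [-0.    -1.     0.   ]]
t 0.1 pos [ 285.4 -583.4  230.3] F [0.2 0.4 0. ] gap 85.4
d mm tool [-473.9   81.5 -627.5] units [-15.795   2.717 -20.918] turn deg [  0.08 -57.51  -0.06] units [ 0.013 -9.585 -0.011]
```

Call:
servo_tool([
  [[0,0,0],[0,-0.96,0],100],
  [[0,0,0],[0,-0.96,0],100],
  [[0,0,0],[0,-0.96,0],100],
  [[0,0,0],[0,-0.96,0],100],
  [[0,0,0],[0,-0.96,0],100],
  [[0,0,0],[0,-0.96,0],100],
  [[0,0,0],[0,-0.96,0],100],
  [[0,0,0],[0,-0.96,0],100],
  [[0,0,0],[0,-0.96,0],100],
  [[0,0,0],[0,-0.95,0],100],
  [[0,0,0],[0,0,0],100],
])

```text
time: 1.02
eef_pos: [285.5, -583.6, 230.7]
tcp_rot: [-1.155, 1.291, -1.289]
contact_force: [-0.1, -0.4, -0.4]
finger_gap: 85.2
```

```bash
python3 - <<'E'
from h import *
cmd([435.4,188.6,150],Rt(AX))
E
```

```text
t 1.02 pos [ 285.5 -583.6  230.7] F [-0.1 -0.4 -0.4] gap 85.2
d mm tool [-783.9   81.4   64.2] units [-26.131   2.715   2.139] turn deg [ 0.02  0.12 -0.06] units [ 0.004  0.02  -0.01 ]
```

Call:
servo_tool([
  [[-0.5,0,0.04],[0,0,0],100],
  [[-1,0,0.08],[0,0,0],100],
  [[-1,0,0.08],[0,0,0],100],
  [[-1,0,0.08],[0,0,0],100],
  [[-1,0,0.08],[0,0,0],100],
  [[-1,0,0.08],[0,0,0],100],
  [[-1,0,0.08],[0,0,0],100],
  [[-1,0,0.08],[0,0,0],100],
  [[-1,0,0.08],[0,0,0],100],
  [[-1,0,0.08],[0,0,0],100],
  [[-1,0,0.08],[0,0,0],100],
  [[-1,0,0.08],[0,0,0],100],
])

```text
time: 2.02
eef_pos: [351.3, -242.6, 231.1]
tcp_rot: [-1.152, 1.294, -1.293]
contact_force: [0.1, 0.3, -0.3]
finger_gap: 85.4
```

Call:
servo_tool([
  [[-1,0,0.08],[0,0,0],100],
  [[-1,0,0.08],[0,0,0],100],
  [[-1,0,0.08],[0,0,0],100],
  [[-1,0,0.08],[0,0,0],100],
  [[-1,0,0.08],[0,0,0],100],
  [[-1,0.1,0.08],[0,0,0],100],
  [[-1,0.2,0.08],[0,0,0],100],
  [[-1,0.3,0.08],[0,0,0],100],
  [[-1,0.3,0.08],[0,0,0],100],
  [[-1,0.3,0.08],[0,0,0],100],
  [[-1,0.3,0.08],[0,0,0],100],
  [[-0.8,0.3,0.08],[0,0,0],100],
])

```text
time: 3.02
eef_pos: [419.3, 106.4, 176.8]
tcp_rot: [-1.153, 1.292, -1.292]
contact_force: [0.6, -0.3, -0.1]
finger_gap: 85.5
```

```bash
python3 - <<'E'
from h import *
cmd([435.4,188.6,150],Rt(AX))
E
```

```text
t 3.02 pos [419.3 106.4 176.8] F [ 0.6 -0.3 -0.1] gap 85.5
d mm tool [-83.4  26.8   6.7] units [-2.781  0.894  0.222] turn deg [-0.01 -0.07 -0.01] units [-0.001 -0.011 -0.002]
```

Call:
servo_tool([
  [[-1,0.3,0.08],[0,0,0],100],
  [[-0.9,0.3,0.08],[0,0,0],100],
  [[-0.6,0.3,0.05],[0,0,0],100],
  [[0,0,0],[0,0,0],100],
  [[0,0,0],[0,0,0],100],
  [[0,0,0],[0,0,0],100],
])

```text
time: 3.52
eef_pos: [434.1, 177.9, 150.4]
tcp_rot: [-1.154, 1.292, -1.292]
contact_force: [-0.5, -0.7, -0.0]
finger_gap: 85.6
```

```bash
python3 - <<'E'
from h import *
cmd([435.4,188.6,43],Rt(AX))
s=snap('side','side1.png');snap('top','top1.png')
cv2.imwrite('pics/side1z.png',cv2.resize(cv2.imread('pics/side1.png')[80:300,150:400],None,fx=3,fy=2.7))
E
```

```text
t 3.52 pos [434.1 177.9 150.4] F [-0.5 -0.7 -0. ] gap 85.6
d mm tool [-1.080e+01  1.074e+02  1.000e-01] units [-3.61e-01  3.58e+00  3.00e-03] turn deg [ 0.   -0.04  0.02] units [ 0.    -0.007  0.003]
```

View pics/side1z.png

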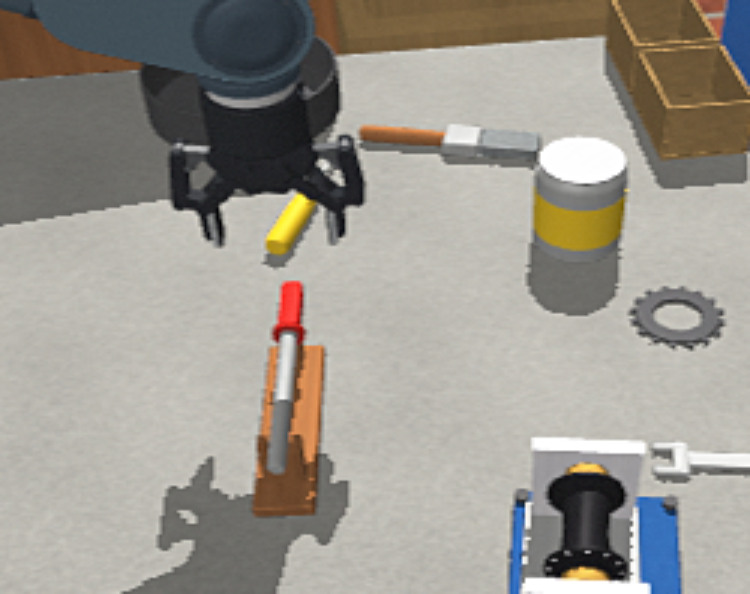

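View pics/top1.png

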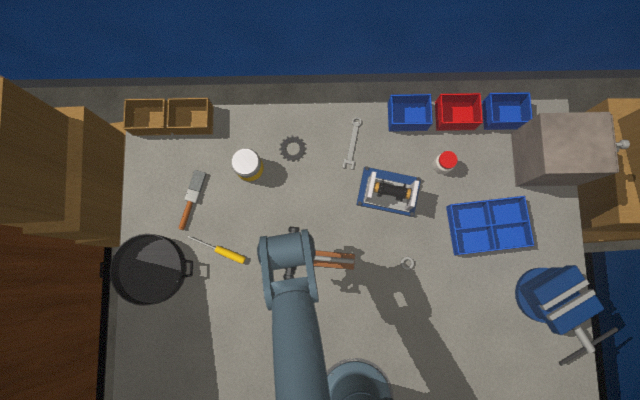

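Call:
servo_tool([
  [[-0.36,0.5,0],[0,0,0],100],
  [[0,0.8,0],[0,0,0],100],
  [[0,0.8,0],[0,0,0],100],
  [[0,0.7,0],[0,0,0],100],
  [[0,0.5,0],[0,0,0],100],
  [[0,0.28,0],[0,0,0],100],
  [[0,0,0],[0,0,0],100],
  [[0,0,0],[0,0,0],100],
])

```text
time: 4.28
eef_pos: [435.8, 188.6, 43.4]
tcp_rot: [-1.153, 1.291, -1.292]
contact_force: [0.6, -0.6, -0.0]
finger_gap: 85.7
```

```bash
python3 - <<'E'
from h import *
cmd([435.4,188.6,43],Rt(AX))
s=snap('side','side2.png');snap('top')
cv2.imwrite('pics/side2z.png',cv2.resize(cv2.imread('pics/side2.png')[120:300,180:320],None,fx=4,fy=3.3))
E
```

```text
t 4.28 pos [435.8 188.6  43.4] F [ 0.6 -0.6 -0. ] gap 85.7
d mm tool [ 0.1  0.4 -0.4] units [ 0.002  0.015 -0.014] turn deg [-0.03 -0.04 -0.01] units [-0.005 -0.006 -0.001]
```

View pics/side2z.png

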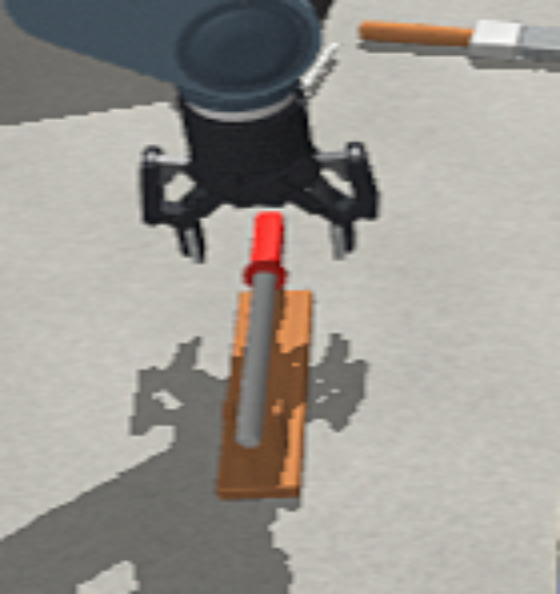

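Call:
servo_tool([
  [[0,0,0],[0,0,0],0],
  [[0,0,0],[0,0,0],0],
  [[0,0,0],[0,0,0],0],
  [[0,0,0],[0,0,0],0],
  [[0,0,0],[0,0,0],0],
  [[0,0,0],[0,0,0],0],
  [[0,0,0],[0,0,0],0],
  [[0,0,0],[0,0,0],0],
  [[0,0,0],[0,0,0],0],
  [[0,0,0],[0,0,0],0],
  [[0,0,0],[0,0,0],0],
  [[0,0,0],[0,0,0],0],
])

```text
time: 5.38
eef_pos: [435.4, 189.0, 43.1]
tcp_rot: [-1.154, 1.291, -1.291]
contact_force: [-3.0, -0.2, 5.4]
finger_gap: 17.3
```

Call:
servo_tool([
  [[0,-0.15,0],[0,0,0],0],
  [[0,-0.3,0],[0,0,0],0],
  [[0,-0.4,0],[0,0,0],0],
  [[0,-0.5,0],[0,0,0],0],
  [[0,-0.6,0],[0,0,0],0],
  [[0,-0.6,0],[0,0,0],0],
  [[0,-0.5,0],[0,0,0],0],
  [[0,-0.4,0],[0,0,0],0],
  [[0,-0.2,0],[0,0,0],0],
  [[0,0,0],[0,0,0],0],
  [[0,0,0],[0,0,0],0],
])

```text
time: 6.3
eef_pos: [435.2, 189.0, 152.3]
tcp_rot: [-1.154, 1.291, -1.291]
contact_force: [-0.2, 0.9, -1.2]
finger_gap: 17.2
```

```bash
python3 - <<'E'
from h import *
M=np.array([644.5,-54.6,0])
cmd(M+JY*244+[0,0,150],Rt(JY))
for n in('side','top'):
    s=snap(n,n+'3.png');c=cloud(s);H=cv2.cvtColor(s['pixels'],cv2.COLOR_RGB2HSV)
    m=(s['range_z']>0)&(c[...,2]>140)&(c[...,2]<200)&(abs(c[...,0]-425)<25)&(c[...,1]>-30)&(c[...,1]<140)
    p=c[m];print(n,len(p),p.mean(0),np.linalg.svd(p-p.mean(0))[2][0],p[:,1].min(),p[:,1].max())
cv2.imwrite('pics/side3z.png',cv2.resize(cv2.imread('pics/side3.png')[70:270,180:380],None,fx=3,fy=3))
E
```

```text
t 6.3 pos [435.2 189.  152.3] F [-0.2  0.9 -1.2] gap 17.2
d mm tool [-23.9   2.3 261.5] units [-0.796  0.076  8.717] turn deg [-0.   6.2 -0. ] units [-0.000e+00  1.033e+00 -1.000e-03]
side 327 [421.3480368   61.07353206 175.53934878] [-0.11674862 -0.99312726 -0.00824609] -4.621654681518066 138.86900266174302
top 251 [421.3145033   61.81745238 176.57883167] [-0.11030985 -0.99389569  0.00175781] -3.121267080924241 129.82773254487353
```

View pics/side3z.png

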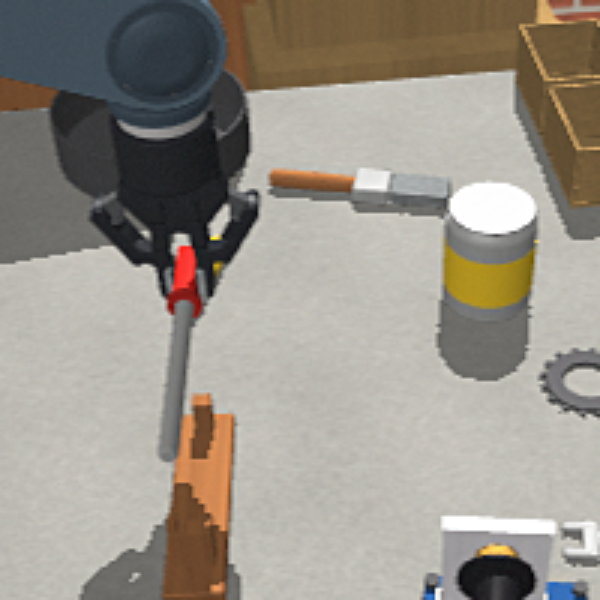

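Call:
servo_tool([
  [[0,0,0.2],[0,0.2,0],0],
  [[0,0,0.4],[0,0.4,0],0],
  [[0,0,0.6],[0,0.433,0],0],
  [[0,0,0.8],[0,0,0],0],
  [[0,0,0.8],[0,0,0],0],
  [[0,0,0.8],[0,0,0],0],
  [[0,0,0.8],[0,0,0],0],
  [[0,0,0.8],[0,0,0],0],
  [[0,0,0.8],[0,0,0],0],
  [[0,0,0.8],[0,0,0],0],
  [[0,0,0.8],[0,0,0],0],
  [[0,0,0.3],[0,0,0],0],
])

```text
time: 7.4
eef_pos: [669.5, 138.5, 151.2]
tcp_rot: [-1.096, 1.371, -1.371]
contact_force: [0.5, -0.1, -1.0]
finger_gap: 17.3
```

```bash
python3 - <<'E'
from h import *
M=np.array([644.5,-54.6,0])
cmd(M+JY*234+[0,0,76],Rt(JY))
E
```

```text
t 7.4 pos [669.5 138.5 151.2] F [ 0.5 -0.1 -1. ] gap 17.3
d mm tool [-40.2  75.2  17.6] units [-1.34   2.506  0.588] turn deg [-0.01 -0.12  0.01] units [-0.001 -0.02   0.002]
```

Call:
servo_tool([
  [[-0.3,0,0.1],[0,0,0],0],
  [[-0.5,0,0.25],[0,0,0],0],
  [[-0.5,0,0.2],[0,0,0],0],
  [[0,0.3,0],[0,0,0],0],
  [[0,0.6,0],[0,0,0],0],
  [[0,0.7,0],[0,0,0],0],
  [[0,0.6,0],[0,0,0],0],
  [[0,0.3,0],[0,0,0],0],
  [[0,0,0],[0,0,0],0],
  [[0,0,0],[0,0,0],0],
  [[0,0,0],[0,0,0],0],
])

```text
time: 8.32
eef_pos: [692.4, 174.4, 78.8]
tcp_rot: [-1.095, 1.368, -1.37]
contact_force: [0.9, -0.1, -0.9]
finger_gap: 16.9
```

```bash
cat > meas.py <<'E'
from h import *
import sys
tag=sys.argv[1]
M=np.array([644.5,-54.6,0])
cmd(M+JY*234+[0,0,76],Rt(JY))
tc=bot.sense()['eef_pos']
for n in('side','top'):
    s=snap(n,n+tag+'.png');c=cloud(s);np.save(n+'_c.npy',c);np.savez(n+tag+'.npz',**s)
    H=cv2.cvtColor(s['pixels'],cv2.COLOR_RGB2HSV)
    L=c-M; jx=L@JX; jy=L@JY; z=c[...,2]; v=s['range_z']>0   # rel. to assumed bore mouth
    m=v&(abs(jx)<14)&(jy>3)&(jy<170)&(z>70)&(z<115)
    p=np.stack([jx[m],jy[m],z[m]],-1); d=np.linalg.svd(p-p.mean(0))[2][0]; d*=np.sign(d[1])
    print(n,'rod',len(p),'mean',p.mean(0).round(2),'dir',d.round(4),'ymin',p[:,1].min().round(1),'tool jx',((tc-M)@JX).round(2),'jy',((tc-M)@JY).round(2))
    m=v&(z>112)&(z<123)&(H[...,1]<50)&(H[...,2]>110)&(abs(jx)<60)
    for nm,q in(('near',m&(jy<5)&(jy>-20)),('far',m&(jy<-125)&(jy>-155))):
        print(' ',nm,q.sum(),'x',np.percentile(jx[q],[1,99]).round(1),'y',np.percentile(jy[q],[2,98]).round(1),'z',np.median(z[q]).round(1))
E
python3 meas.py 4
python3 -c "
import cv2
cv2.imwrite('pics/side4z.png',cv2.resize(cv2.imread('pics/side4.png')[130:350,270:420],None,fx=3.6,fy=2.7))
cv2.imwrite('pics/top4z.png',cv2.resize(cv2.imread('pics/top4.png')[120:240,260:440],None,fx=4,fy=4))"
```

```text
t 8.32 pos [692.4 174.4  78.8] F [ 0.9 -0.1 -0.9] gap 16.9
d mm tool [-0.1  2.8  3.2] units [-0.003  0.094  0.108] turn deg [-0.11  0.   -0.03] units [-0.019  0.001 -0.006]
side rod 254 mean [ -4.87  99.85 101.89] dir [-0.0047  0.9999  0.0115] ymin 38.9 tool jx -3.25 jy 233.92
  near 209 x [-41.3  37. ] y [-12.4   1.4] z 117.0
  far 282 x [-41.2  37.1] y [-143.8 -130.5] z 117.1
top rod 204 mean [ -3.01 105.15 104.16] dir [0.001  1.     0.0045] ymin 40.3 tool jx -3.25 jy 233.92
  near 92 x [-39.5  38. ] y [-11.7   0.1] z 118.6
  far 109 x [-40.2  39.4] y [-144.  -131.9] z 118.5
```

View pics/side4z.png

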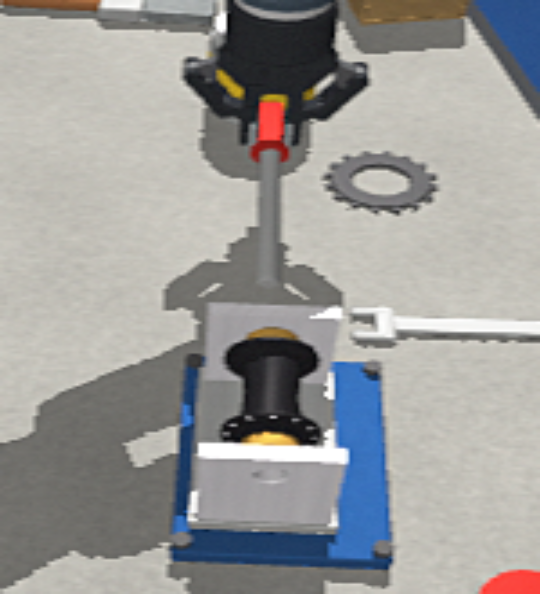

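View pics/top4z.png

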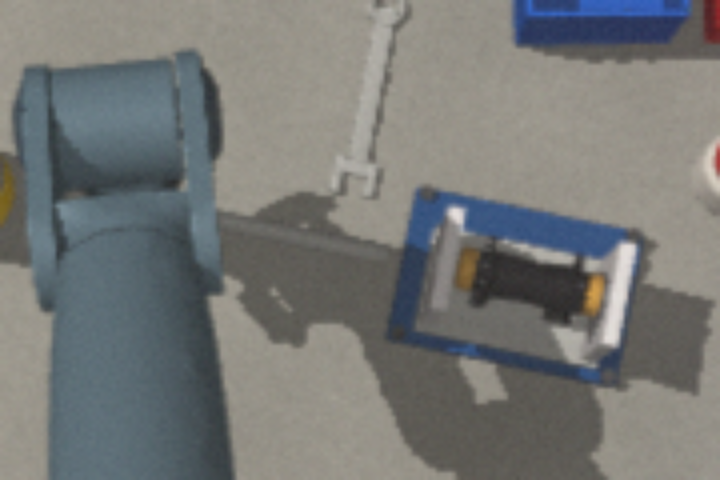

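Call:
servo_tool([
  [[0,0.05,0.05],[0,0,0],0],
  [[0,0.04,0],[0,0,0],0],
  [[0.2,0,0],[0,0,0],0],
  [[0.3,0,0],[0,0,0],0],
  [[0.2,0,0],[0,0,0],0],
  [[0.1,0,0],[0,0,0],0],
  [[0,0,0],[0,0,0],0],
  [[0,0,0],[0,0,0],0],
  [[0,0,0],[0,0,0],0],
])

```text
time: 9.17
eef_pos: [688.0, 150.5, 74.8]
tcp_rot: [-1.097, 1.369, -1.369]
contact_force: [0.4, 0.0, -0.4]
finger_gap: 17.6
```

```bash
python3 meas.py 5; python3 -c "
import cv2
cv2.imwrite('pics/side5z.png',cv2.resize(cv2.imread('pics/side5.png')[180:300,300:400],None,fx=6,fy=5))"
```

```text
t 9.17 pos [688.  150.5  74.8] F [ 0.4  0.  -0.4] gap 17.6
d mm tool [-24.4  -1.2   2.3] units [-0.812 -0.041  0.077] turn deg [-0.   -0.01 -0.01] units [-0.001 -0.001 -0.001]
side rod 310 mean [-2.99 87.58 98.09] dir [0.0093 0.9999 0.0056] ymin 17.5 tool jx -2.31 jy 209.64
  near 211 x [-41.3  37. ] y [-12.4   1.9] z 117.0
  far 281 x [-41.2  37.1] y [-143.8 -130.3] z 117.1
top rod 196 mean [-2.3  80.8  99.93] dir [-0.0043  1.      0.    ] ymin 16.1 tool jx -2.31 jy 209.64
  near 106 x [-38.6  38.8] y [-11.9   0.1] z 118.2
  far 101 x [-40.1  38.1] y [-143.5 -132. ] z 118.5
```

View pics/side5z.png

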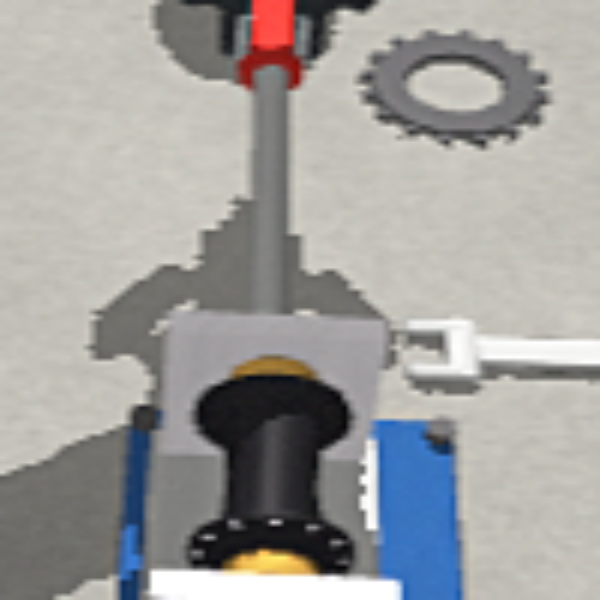

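Call:
servo_tool([
  [[0,-0.04,0.015],[0,0,0],0],
  [[0.06,0,0],[0,0,0],0],
  [[0.06,0,0],[0,0,0],0],
  [[0.06,0,0],[0,0,0],0],
  [[0,0,0],[0,0,0],0],
  [[0,0,0],[0,0,0],0],
])

```text
time: 9.77
eef_pos: [687.2, 144.9, 75.9]
tcp_rot: [-1.097, 1.37, -1.369]
contact_force: [-0.3, -0.6, -2.2]
finger_gap: 16.9
```

Call:
servo_tool([
  [[0.06,0,0],[0,0,0],0],
  [[0.06,0,0],[0,0,0],0],
  [[0,0,0],[0,0,0],0],
])

```text
time: 10.02
eef_pos: [686.3, 141.2, 75.8]
tcp_rot: [-1.097, 1.37, -1.37]
contact_force: [-0.8, -0.3, -0.8]
finger_gap: 16.7
```

Call:
servo_tool([
  [[0.06,0,0],[0,0,0],0],
  [[0.06,0,0],[0,0,0],0],
  [[0,0,0],[0,0,0],0],
])

```text
time: 10.27
eef_pos: [685.6, 137.7, 75.9]
tcp_rot: [-1.097, 1.37, -1.37]
contact_force: [0.5, -0.4, -0.5]
finger_gap: 16.9
```

Call:
servo_tool([
  [[0.06,0,0],[0,0,0],0],
  [[0,0,0],[0,0,0],0],
])

```text
time: 10.43
eef_pos: [685.2, 136.0, 75.9]
tcp_rot: [-1.097, 1.369, -1.37]
contact_force: [-0.4, -0.7, -1.0]
finger_gap: 17.3
```

Call:
servo_tool([
  [[0.06,0,0],[0,0,0],0],
  [[0,0,0],[0,0,0],0],
])

```text
time: 10.6
eef_pos: [684.8, 134.3, 75.9]
tcp_rot: [-1.097, 1.369, -1.369]
contact_force: [0.4, 0.9, -0.6]
finger_gap: 17.1
```

Call:
servo_tool([
  [[0.06,0,0],[0,0,0],0],
  [[0,0,0],[0,0,0],0],
])

```text
time: 10.77
eef_pos: [684.4, 132.6, 75.9]
tcp_rot: [-1.097, 1.369, -1.369]
contact_force: [0.1, 0.5, -1.7]
finger_gap: 17.3
```

```bash
python3 meas.py 6; python3 -c "
import cv2
cv2.imwrite('pics/side6z.png',cv2.resize(cv2.imread('pics/side6.png')[180:300,300:400],None,fx=6,fy=5))
cv2.imwrite('pics/top6z.png',cv2.resize(cv2.imread('pics/top6.png')[140:230,320:440],None,fx=6,fy=6))"
```

```text
t 10.77 pos [684.4 132.6  75.9] F [ 0.1  0.5 -1.7] gap 17.3
d mm tool [-42.6  -0.1   1.9] units [-1.421 -0.004  0.062] turn deg [ 0. -0.  0.] units [ 0.    -0.001  0.001]
side rod 336 mean [-2.47 96.75 99.8 ] dir [0.0078 1.     0.0053] ymin 15.8 tool jx -1.88 jy 191.38
  near 211 x [-41.3  36.9] y [-12.4   2.4] z 116.8
  far 279 x [-41.2  37.1] y [-143.7 -130.8] z 117.3
top rod 184 mean [ -1.84  63.08 100.84] dir [-0.0057  1.      0.0034] ymin 3.0 tool jx -1.88 jy 191.38
  near 98 x [-39.4  38.5] y [-11.9   0. ] z 118.6
  far 107 x [-39.3  39.2] y [-143.4 -131.3] z 118.5
```

View pics/top6z.png

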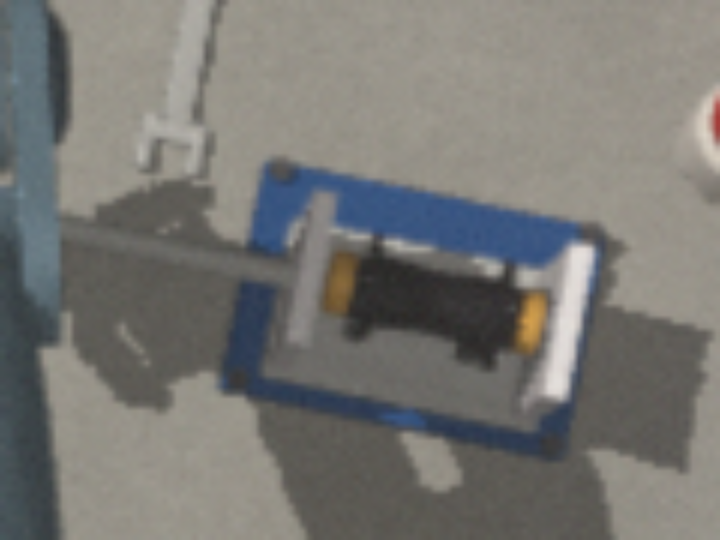

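Call:
servo_tool([
  [[0.06,0,0],[0,0,0],0],
  [[0.06,0,0],[0,0,0],0],
  [[0,0,0],[0,0,0],0],
])

```text
time: 11.12
eef_pos: [683.7, 128.9, 75.9]
tcp_rot: [-1.097, 1.369, -1.37]
contact_force: [-0.3, 0.0, -1.3]
finger_gap: 17.1
```

Call:
servo_tool([
  [[0.06,0,0],[0,0,0],0],
  [[0.06,0,0],[0,0,0],0],
  [[0,0,0],[0,0,0],0],
])

```text
time: 11.37
eef_pos: [682.9, 125.4, 75.9]
tcp_rot: [-1.097, 1.369, -1.37]
contact_force: [0.1, -1.4, -1.6]
finger_gap: 17.1
```

Call:
servo_tool([
  [[0.06,0,0],[0,0,0],0],
  [[0.06,0,0],[0,0,0],0],
  [[0,0,0],[0,0,0],0],
])

```text
time: 11.62
eef_pos: [682.1, 121.9, 75.9]
tcp_rot: [-1.097, 1.369, -1.37]
contact_force: [0.8, -0.9, -0.7]
finger_gap: 17.1
```

Call:
servo_tool([
  [[0.06,0,0],[0,0,0],0],
  [[0.06,0,0],[0,0,0],0],
  [[0,0,0],[0,0,0],0],
])

```text
time: 11.87
eef_pos: [681.3, 118.4, 75.9]
tcp_rot: [-1.097, 1.369, -1.37]
contact_force: [0.9, -0.6, -1.5]
finger_gap: 17.4
```

Call:
servo_tool([
  [[0.06,0,0],[0,0,0],0],
  [[0.06,0,0],[0,0,0],0],
  [[0,0,0],[0,0,0],0],
])

```text
time: 12.12
eef_pos: [680.5, 114.9, 75.9]
tcp_rot: [-1.097, 1.369, -1.37]
contact_force: [-0.1, -1.1, 0.0]
finger_gap: 16.8
```

Call:
servo_tool([
  [[0.06,0,0],[0,0,0],0],
  [[0.06,0,0],[0,0,0],0],
  [[0,0,0],[0,0,0],0],
])

```text
time: 12.37
eef_pos: [679.7, 111.4, 75.9]
tcp_rot: [-1.097, 1.369, -1.37]
contact_force: [1.2, -0.5, -1.1]
finger_gap: 17.2
```

```bash
python3 meas.py 7; python3 -c "
import cv2
cv2.imwrite('pics/side7z.png',cv2.resize(cv2.imread('pics/side7.png')[180:300,300:400],None,fx=6,fy=5))"
```

```text
t 12.37 pos [679.7 111.4  75.9] F [ 1.2 -0.5 -1.1] gap 17.2
d mm tool [-64.4  -0.1   1.8] units [-2.146 -0.004  0.061] turn deg [ 0.   -0.01  0.01] units [ 0.    -0.002  0.002]
side rod 371 mean [ -1.77 103.15 100.84] dir [0.018  0.9996 0.0219] ymin 15.8 tool jx -1.85 jy 169.64
  near 211 x [-41.3  37. ] y [-12.5   1.2] z 117.0
  far 279 x [-41.2  37.2] y [-143.8 -130.7] z 117.2
top rod 149 mean [ -1.73  51.11 101.38] dir [ 4.3e-03  1.0e+00 -6.0e-04] ymin 3.3 tool jx -1.85 jy 169.64
  near 96 x [-39.5  37.8] y [-11.9   0. ] z 118.7
  far 105 x [-40.2  38.4] y [-143.7 -131.9] z 119.2
```

View pics/side7z.png

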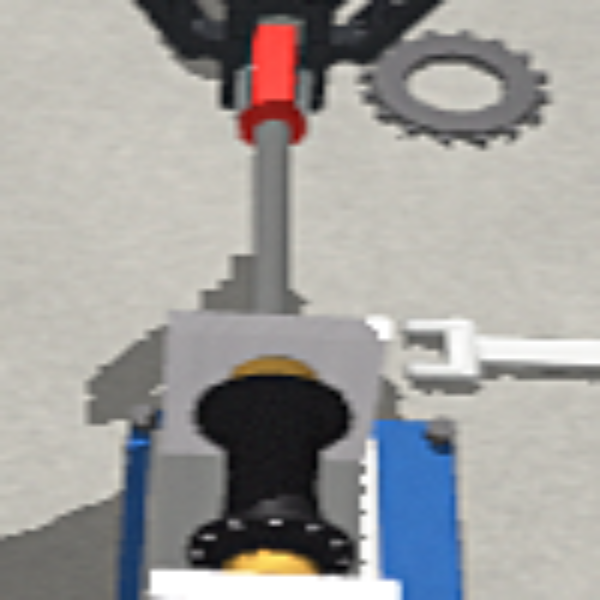

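Call:
servo_tool([
  [[0.07,0,0],[0,0,0],0],
  [[0.07,0,0],[0,0,0],0],
  [[0.07,0,0],[0,0,0],0],
  [[0.07,0,0],[0,0,0],0],
  [[0,0,0],[0,0,0],0],
])

```text
time: 12.88
eef_pos: [677.8, 103.0, 75.9]
tcp_rot: [-1.097, 1.37, -1.37]
contact_force: [0.4, -0.2, -0.8]
finger_gap: 17.0
```

Call:
servo_tool([
  [[0.07,0,0],[0,0,0],0],
  [[0.07,0,0],[0,0,0],0],
  [[0.07,0,0],[0,0,0],0],
  [[0.07,0,0],[0,0,0],0],
  [[0,0,0],[0,0,0],0],
])

```text
time: 13.3
eef_pos: [676.0, 94.8, 75.9]
tcp_rot: [-1.097, 1.37, -1.37]
contact_force: [0.4, -0.1, -1.5]
finger_gap: 17.2
```

Call:
servo_tool([
  [[0.07,0,0],[0,0,0],0],
  [[0.07,0,0],[0,0,0],0],
  [[0.07,0,0],[0,0,0],0],
  [[0.07,0,0],[0,0,0],0],
  [[0,0,0],[0,0,0],0],
])

```text
time: 13.72
eef_pos: [674.2, 86.6, 75.9]
tcp_rot: [-1.097, 1.37, -1.37]
contact_force: [0.6, -0.5, -0.7]
finger_gap: 17.2
```

Call:
servo_tool([
  [[0.07,0,0],[0,0,0],0],
  [[0.07,0,0],[0,0,0],0],
  [[0.07,0,0],[0,0,0],0],
  [[0.07,0,0],[0,0,0],0],
  [[0,0,0],[0,0,0],0],
])

```text
time: 14.13
eef_pos: [672.3, 78.5, 75.9]
tcp_rot: [-1.097, 1.37, -1.37]
contact_force: [0.2, 0.3, -0.7]
finger_gap: 17.1
```

Call:
servo_tool([
  [[0.07,0,0],[0,0,0],0],
  [[0.07,0,0],[0,0,0],0],
  [[0.07,0,0],[0,0,0],0],
  [[0.07,0,0],[0,0,0],0],
  [[0,0,0],[0,0,0],0],
])

```text
time: 14.55
eef_pos: [670.5, 70.2, 75.9]
tcp_rot: [-1.097, 1.37, -1.37]
contact_force: [0.7, -0.7, -0.5]
finger_gap: 17.6
```

Call:
servo_tool([
  [[0.07,0,0],[0,0,0],0],
  [[0.07,0,0],[0,0,0],0],
  [[0.07,0,0],[0,0,0],0],
  [[0.07,0,0],[0,0,0],0],
  [[0,0,0],[0,0,0],0],
])

```text
time: 14.97
eef_pos: [668.6, 62.1, 75.9]
tcp_rot: [-1.097, 1.37, -1.37]
contact_force: [0.3, 0.8, -0.8]
finger_gap: 17.4
```

Call:
servo_tool([
  [[0.07,0,0],[0,0,0],0],
  [[0.07,0,0],[0,0,0],0],
  [[0.07,0,0],[0,0,0],0],
  [[0,0,0],[0,0,0],0],
])

```text
time: 15.3
eef_pos: [667.3, 55.9, 75.9]
tcp_rot: [-1.097, 1.37, -1.37]
contact_force: [0.4, 0.3, -0.9]
finger_gap: 17.2
```

```bash
python3 meas.py 8; python3 -c "
import cv2
cv2.imwrite('pics/side8z.png',cv2.resize(cv2.imread('pics/side8.png')[180:340,290:410],None,fx=5,fy=3.7))"
```

```text
t 15.3 pos [667.3  55.9  75.9] F [ 0.4  0.3 -0.9] gap 17.2
d mm tool [-121.1   -0.2    1.8] units [-4.038 -0.005  0.061] turn deg [ 0.   -0.02  0.01] units [ 0.001 -0.003  0.002]
side rod 352 mean [ -1.45  83.02 102.08] dir [0.0197 0.9983 0.054 ] ymin 14.7 tool jx -1.88 jy 112.86
  near 212 x [-41.3  37. ] y [-12.    1.5] z 116.9
  far 282 x [-41.2  37.1] y [-143.8 -130.8] z 117.2
top rod 45 mean [ -1.61  17.61 101.1 ] dir [-0.0307  0.9958  0.0857] ymin 3.5 tool jx -1.88 jy 112.86
  near 102 x [-39.4  37.8] y [-11.8   0.1] z 117.6
  far 102 x [-40.1  38.9] y [-143.1 -131.8] z 118.9
```

View pics/side8z.png

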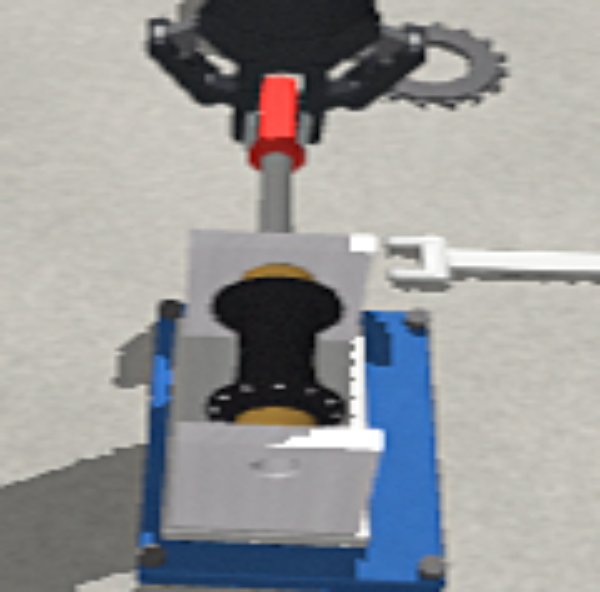

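Call:
servo_tool([
  [[0.06,0,0],[0,0,0],0],
  [[0.06,0,0],[0,0,0],0],
  [[0.06,0,0],[0,0,0],0],
  [[0,0,0],[0,0,0],0],
])

```text
time: 15.73
eef_pos: [666.1, 50.8, 75.9]
tcp_rot: [-1.097, 1.369, -1.37]
contact_force: [-0.0, -0.4, -1.2]
finger_gap: 17.0
```

Call:
servo_tool([
  [[0.06,0,0],[0,0,0],0],
  [[0.06,0,0],[0,0,0],0],
  [[0.06,0,0],[0,0,0],0],
  [[0,0,0],[0,0,0],0],
])

```text
time: 16.07
eef_pos: [664.9, 45.5, 75.9]
tcp_rot: [-1.097, 1.37, -1.37]
contact_force: [0.2, -0.8, -0.8]
finger_gap: 17.1
```

Call:
servo_tool([
  [[0.06,0,0],[0,0,0],0],
  [[0.06,0,0],[0,0,0],0],
  [[0.06,0,0],[0,0,0],0],
  [[0,0,0],[0,0,0],0],
])

```text
time: 16.4
eef_pos: [663.8, 40.2, 75.9]
tcp_rot: [-1.097, 1.37, -1.37]
contact_force: [0.9, -0.4, -0.7]
finger_gap: 17.1
```

Call:
servo_tool([
  [[0.06,0,0],[0,0,0],0],
  [[0.06,0,0],[0,0,0],0],
  [[0.06,0,0],[0,0,0],0],
  [[0,0,0],[0,0,0],0],
])

```text
time: 16.73
eef_pos: [662.6, 34.9, 75.9]
tcp_rot: [-1.097, 1.37, -1.37]
contact_force: [0.8, -0.5, -1.1]
finger_gap: 17.1
```

Call:
servo_tool([
  [[0.06,0,0],[0,0,0],0],
  [[0.06,0,0],[0,0,0],0],
  [[0,0,0],[0,0,0],0],
])

```text
time: 16.98
eef_pos: [661.8, 31.5, 75.9]
tcp_rot: [-1.097, 1.369, -1.37]
contact_force: [-0.4, -0.6, -0.7]
finger_gap: 17.1
```

Call:
servo_tool([
  [[0.06,0,0],[0,0,0],0],
  [[0.06,0,0],[0,0,0],0],
  [[0,0,0],[0,0,0],0],
])

```text
time: 17.23
eef_pos: [661.0, 27.9, 75.9]
tcp_rot: [-1.097, 1.37, -1.37]
contact_force: [0.3, 0.1, -0.6]
finger_gap: 17.1
```

Call:
servo_tool([
  [[0.06,0,0],[0,0,0],0],
  [[0.06,0,0],[0,0,0],0],
  [[0,0,0],[0,0,0],0],
])

```text
time: 17.48
eef_pos: [660.2, 24.4, 75.9]
tcp_rot: [-1.097, 1.37, -1.37]
contact_force: [1.0, 0.2, -0.7]
finger_gap: 17.2
```

Call:
servo_tool([
  [[0.06,0,0],[0,0,0],0],
  [[0.06,0,0],[0,0,0],0],
  [[0,0,0],[0,0,0],0],
])

```text
time: 17.73
eef_pos: [659.5, 20.9, 75.9]
tcp_rot: [-1.097, 1.369, -1.37]
contact_force: [-0.0, -1.0, -0.6]
finger_gap: 17.2
```

Call:
servo_tool([
  [[0.06,0,0],[0,0,0],0],
  [[0.06,0,0],[0,0,0],0],
  [[0,0,0],[0,0,0],0],
])

```text
time: 17.98
eef_pos: [658.6, 17.4, 75.8]
tcp_rot: [-1.097, 1.37, -1.37]
contact_force: [-0.7, -0.3, -0.6]
finger_gap: 16.9
```

```bash
python3 meas.py 9; python3 -c "
import cv2
cv2.imwrite('pics/side9z.png',cv2.resize(cv2.imread('pics/side9.png')[180:340,290:410],None,fx=5,fy=3.7))"
```

```text
t 17.98 pos [658.6  17.4  75.8] F [-0.7 -0.3 -0.6] gap 16.9
d mm tool [-160.7   -0.2    1.9] units [-5.355 -0.006  0.062] turn deg [ 0.01 -0.02  0.01] units [ 0.001 -0.003  0.001]
side rod 287 mean [ -1.08  57.73 102.56] dir [0.0248 0.9962 0.0833] ymin 15.2 tool jx -1.9 jy 73.35
  near 206 x [-41.3  37.1] y [-11.9   1.6] z 116.9
  far 283 x [-41.2  37.1] y [-144.  -130.4] z 117.2meas.py:12: RuntimeWarning: Mean of empty slice.
  p=np.stack([jx[m],jy[m],z[m]],-1); d=np.linalg.svd(p-p.mean(0))[2][0]; d*=np.sign(d[1])
  ret = um.true_divide(
meas.py:13: RuntimeWarning: Mean of empty slice.
  print(n,'rod',len(p),'mean',p.mean(0).round(2),'dir',d.round(4),'ymin',p[:,1].min().round(1),'tool jx',((tc-M)@JX).round(2),'jy',((tc-M)@JY).round(2))
Traceback (most recent call last):
  File "meas.py", line 13, in <module>
    print(n,'rod',len(p),'mean',p.mean(0).round(2),'dir',d.round(4),'ymin',p[:,1].min().round(1),'tool jx',((tc-M)@JX).round(2),'jy',((tc-M)@JY).round(2))
                                                                           ~~~~~~~~~~^^
ValueError: zero-size array to reduction operation minimum which has no identity
```

View pics/side9z.png

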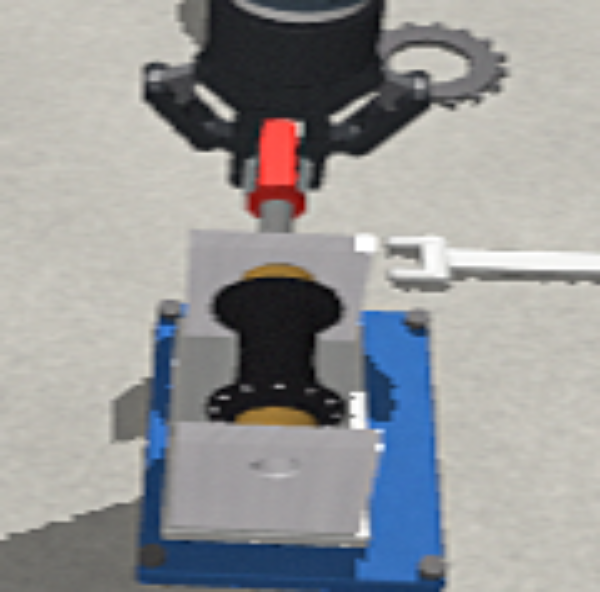

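Call:
servo_tool([
  [[0.06,0,0],[0,0,0],0],
  [[0.06,0,0],[0,0,0],0],
  [[0,0,0],[0,0,0],0],
])

```text
time: 18.33
eef_pos: [657.9, 13.9, 75.9]
tcp_rot: [-1.097, 1.37, -1.37]
contact_force: [0.1, 0.2, 0.1]
finger_gap: 17.3
```

Call:
servo_tool([
  [[0.06,0,0],[0,0,0],0],
  [[0.06,0,0],[0,0,0],0],
  [[0,0,0],[0,0,0],0],
])

```text
time: 18.58
eef_pos: [657.1, 10.4, 75.9]
tcp_rot: [-1.097, 1.37, -1.37]
contact_force: [-0.1, -0.4, -1.5]
finger_gap: 16.9
```

Call:
servo_tool([
  [[0.06,0,0],[0,0,0],0],
  [[0.06,0,0],[0,0,0],0],
  [[0,0,0],[0,0,0],0],
])

```text
time: 18.83
eef_pos: [656.3, 6.9, 75.9]
tcp_rot: [-1.097, 1.369, -1.37]
contact_force: [0.2, -0.3, -1.5]
finger_gap: 17.3
```

Call:
servo_tool([
  [[0.06,0,0],[0,0,0],0],
  [[0.06,0,0],[0,0,0],0],
  [[0,0,0],[0,0,0],0],
])

```text
time: 19.08
eef_pos: [655.5, 3.4, 75.9]
tcp_rot: [-1.097, 1.37, -1.37]
contact_force: [0.4, 0.3, -0.5]
finger_gap: 16.8
```

Call:
servo_tool([
  [[0.06,0,0],[0,0,0],0],
  [[0.06,0,0],[0,0,0],0],
  [[0,0,0],[0,0,0],0],
])

```text
time: 19.33
eef_pos: [654.7, -0.2, 75.9]
tcp_rot: [-1.097, 1.37, -1.37]
contact_force: [-0.2, -0.2, -0.5]
finger_gap: 17.4
```

Call:
servo_tool([
  [[0.06,0,0],[0,0,0],0],
  [[0.06,0,0],[0,0,0],0],
  [[0,0,0],[0,0,0],0],
])

```text
time: 19.58
eef_pos: [654.0, -3.7, 75.9]
tcp_rot: [-1.097, 1.37, -1.37]
contact_force: [1.0, 0.4, -1.7]
finger_gap: 17.1
```

Call:
servo_tool([
  [[0.06,0,0],[0,0,0],0],
  [[0,0,0],[0,0,0],0],
])

```text
time: 19.75
eef_pos: [653.6, -5.4, 75.9]
tcp_rot: [-1.097, 1.369, -1.369]
contact_force: [0.4, 0.7, -1.2]
finger_gap: 17.0
```

Call:
servo_tool([
  [[0.06,0,0],[0,0,0],0],
  [[0,0,0],[0,0,0],0],
])

```text
time: 19.92
eef_pos: [653.2, -7.1, 75.9]
tcp_rot: [-1.097, 1.369, -1.37]
contact_force: [-1.2, 0.3, -1.3]
finger_gap: 17.5
```

```bash
python3 meas.py a 2>&1 | head -7; python3 -c "
import cv2
cv2.imwrite('pics/sideaz.png',cv2.resize(cv2.imread('pics/sidea.png')[190:270,310:390],None,fx=7,fy=7))"
```

```text
t 19.92 pos [653.2  -7.1  75.9] F [-1.2  0.3 -1.3] gap 17.5
d mm tool [-1.857e+02 -1.000e-01  1.800e+00] units [-6.191e+00 -4.000e-03  6.100e-02] turn deg [-0.   -0.01  0.01] units [-0.    -0.001  0.001]
side rod 221 mean [ -0.87  41.29 104.19] dir [0.0203 0.9997 0.0131] ymin 14.2 tool jx -1.87 jy 48.26
  near 206 x [-41.2  37.1] y [-11.7   1.3] z 117.0
  far 279 x [-41.2  37. ] y [-143.7 -130.9] z 117.3
top rod 1 mean [  0.35  78.93 111.86] dir [0. 0. 0.] ymin 78.9 tool jx -1.87 jy 48.26
  near 3 x [3.5 6.4] y [-6.4 -3. ] z 118.6
```

View pics/sideaz.png

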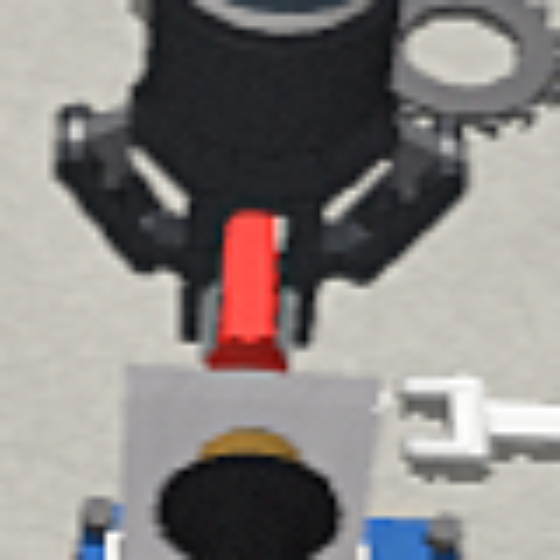

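Call:
servo_tool([
  [[0.05,0,0],[0,0,0],0],
  [[0,0,0],[0,0,0],0],
])

```text
time: 20.18
eef_pos: [652.9, -8.5, 75.9]
tcp_rot: [-1.097, 1.369, -1.369]
contact_force: [0.3, -0.4, -1.3]
finger_gap: 17.2
```

Call:
servo_tool([
  [[0.05,0,0],[0,0,0],0],
  [[0,0,0],[0,0,0],0],
])

```text
time: 20.35
eef_pos: [652.5, -10.0, 75.9]
tcp_rot: [-1.097, 1.369, -1.37]
contact_force: [0.2, 0.4, -1.1]
finger_gap: 17.4
```

Call:
servo_tool([
  [[0.04,0,0],[0,0,0],0],
  [[0,0,0],[0,0,0],0],
])

```text
time: 20.52
eef_pos: [652.3, -11.1, 75.9]
tcp_rot: [-1.097, 1.369, -1.369]
contact_force: [0.7, 0.9, -0.7]
finger_gap: 17.1
```

Call:
servo_tool([
  [[0.04,0,0],[0,0,0],0],
  [[0,0,0],[0,0,0],0],
])

```text
time: 20.68
eef_pos: [652.0, -12.3, 75.9]
tcp_rot: [-1.097, 1.369, -1.369]
contact_force: [-0.0, -0.2, -1.2]
finger_gap: 16.9
```

Call:
servo_tool([
  [[0.035,0,0],[0,0,0],0],
  [[0,0,0],[0,0,0],0],
])

```text
time: 20.85
eef_pos: [651.8, -13.3, 75.9]
tcp_rot: [-1.097, 1.369, -1.369]
contact_force: [-0.4, 0.5, -0.5]
finger_gap: 17.0
```

Call:
servo_tool([
  [[0.035,0,0],[0,0,0],0],
  [[0,0,0],[0,0,0],0],
])

```text
time: 21.02
eef_pos: [651.6, -14.3, 75.9]
tcp_rot: [-1.097, 1.369, -1.369]
contact_force: [0.5, 0.6, -1.2]
finger_gap: 17.0
```

Call:
servo_tool([
  [[0.035,0,0],[0,0,0],0],
  [[0,0,0],[0,0,0],0],
])

```text
time: 21.18
eef_pos: [651.4, -15.4, 75.9]
tcp_rot: [-1.097, 1.369, -1.369]
contact_force: [0.7, 0.3, -0.9]
finger_gap: 17.1
```

Call:
servo_tool([
  [[0.035,0,0],[0,0,0],0],
  [[0,0,0],[0,0,0],0],
])

```text
time: 21.35
eef_pos: [651.1, -16.4, 75.9]
tcp_rot: [-1.097, 1.369, -1.369]
contact_force: [0.7, -0.7, -1.3]
finger_gap: 16.8
```

Call:
servo_tool([
  [[0.035,0,0],[0,0,0],0],
  [[0,0,0],[0,0,0],0],
])

```text
time: 21.52
eef_pos: [650.9, -17.4, 75.9]
tcp_rot: [-1.097, 1.369, -1.369]
contact_force: [0.8, -0.2, -1.7]
finger_gap: 17.4
```

```bash
python3 meas.py b 2>&1 | head -7; python3 -c "
import cv2
cv2.imwrite('pics/sidebz.png',cv2.resize(cv2.imread('pics/sideb.png')[190:340,300:400],None,fx=6,fy=4))
cv2.imwrite('pics/topbz.png',cv2.resize(cv2.imread('pics/topb.png')[140:230,320:440],None,fx=6,fy=6))"
```

```text
meas.py:12: RuntimeWarning: Mean of empty slice.
  p=np.stack([jx[m],jy[m],z[m]],-1); d=np.linalg.svd(p-p.mean(0))[2][0]; d*=np.sign(d[1])
  ret = um.true_divide(
meas.py:13: RuntimeWarning: Mean of empty slice.
  print(n,'rod',len(p),'mean',p.mean(0).round(2),'dir',d.round(4),'ymin',p[:,1].min().round(1),'tool jx',((tc-M)@JX).round(2),'jy',((tc-M)@JY).round(2))
t 21.52 pos [650.9 -17.4  75.9] F [ 0.8 -0.2 -1.7] gap 17.4
```

View pics/sidebz.png

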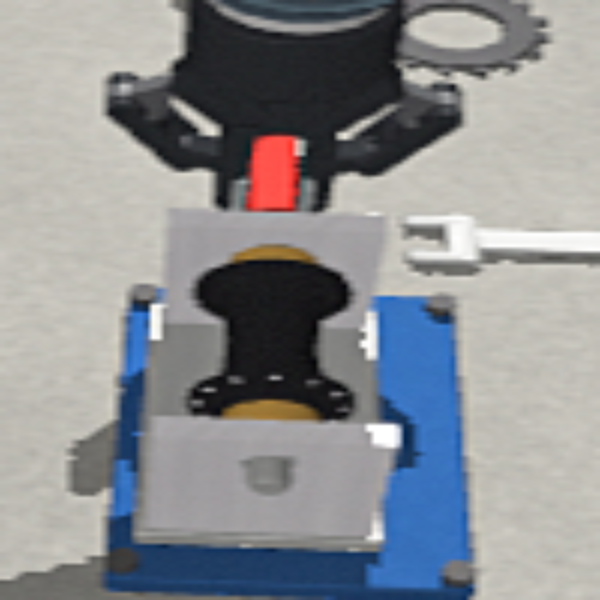

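View pics/topbz.png

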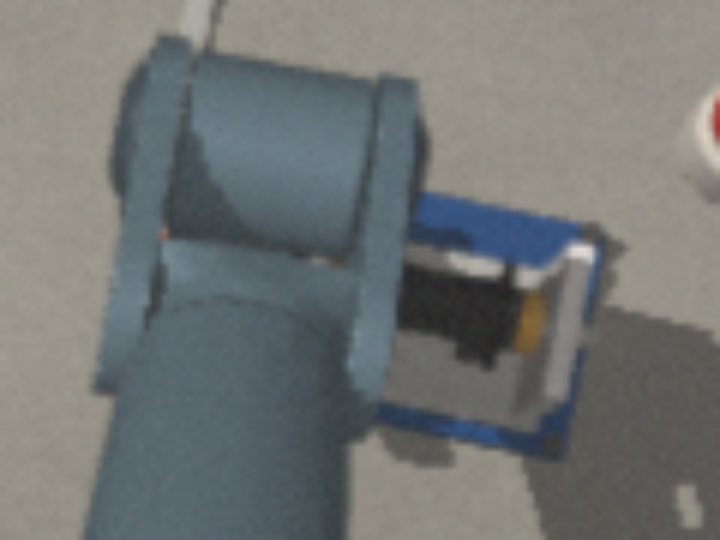

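```bash
cat > nose.py <<'E'
from h import *
import sys
M=np.array([644.5,-54.6,0])
s=dict(np.load(sys.argv[1])) if len(sys.argv)>1 else snap('side')
c=cloud(s);L=c-M;jx=L@JX;jy=L@JY;z=c[...,2]
m=(abs(jx+2)<9)&(z>80)&(z<108)&(jy<-145)&(jy>-175)
print('nose',m.sum(),np.sort(jy[m])[:10].round(1),'jx',jx[m].mean().round(2),'z',z[m].max().round(1))
m=(abs(jx+2)<30)&(abs(jx+2)>14)&(z>60)&(z<110)&(jy<-135)&(jy>-160)
print('face',m.sum(),np.median(jy[m]).round(1))
H=cv2.cvtColor(s['pixels'],cv2.COLOR_RGB2HSV)
red=((H[...,0]<6)|(H[...,0]>174))&(H[...,1]>140)&(abs(jx)<25)&(jy>-10)&(jy<120)&(z>70)
print('red',red.sum(),np.percentile(jy[red],[0,2,50,98,100]).round(1))
E
python3 nose.py sideb.npz
```

```text
nose 49 [-156.5 -156.4 -155.9 -155.8 -155.4 -155.4 -155.4 -155.4 -155.3 -155.3] jx -2.75 z 103.9
face 211 -142.8
red 148 [ 9.  10.4 36.8 66.9 69.1]
```

Call:
servo_tool([
  [[0.03,0,0],[0,0,0],0],
  [[0,0,0],[0,0,0],0],
])

```text
time: 21.78
eef_pos: [650.7, -18.2, 75.9]
tcp_rot: [-1.097, 1.369, -1.369]
contact_force: [-0.3, -0.0, -0.9]
finger_gap: 17.2
```

Call:
servo_tool([
  [[0.03,0,0],[0,0,0],0],
  [[0,0,0],[0,0,0],0],
])

```text
time: 21.95
eef_pos: [650.5, -19.1, 75.9]
tcp_rot: [-1.097, 1.369, -1.369]
contact_force: [0.7, 0.6, -1.0]
finger_gap: 17.2
```

Call:
servo_tool([
  [[0.02,0,0],[0,0,0],0],
  [[0,0,0],[0,0,0],0],
])

```text
time: 22.12
eef_pos: [650.4, -19.7, 75.9]
tcp_rot: [-1.097, 1.369, -1.369]
contact_force: [-0.0, 0.4, -0.1]
finger_gap: 17.2
```

Call:
servo_tool([
  [[0.02,0,0],[0,0,0],0],
  [[0,0,0],[0,0,0],0],
])

```text
time: 22.28
eef_pos: [650.3, -20.3, 75.9]
tcp_rot: [-1.097, 1.369, -1.369]
contact_force: [1.0, -0.6, -1.4]
finger_gap: 17.0
```

Call:
servo_tool([
  [[0.02,0,0],[0,0,0],0],
  [[0,0,0],[0,0,0],0],
])

```text
time: 22.45
eef_pos: [650.1, -20.8, 75.9]
tcp_rot: [-1.097, 1.369, -1.369]
contact_force: [0.6, -0.0, -1.4]
finger_gap: 17.0
```

Call:
servo_tool([
  [[0.02,0,0],[0,0,0],0],
  [[0,0,0],[0,0,0],0],
])

```text
time: 22.62
eef_pos: [650.1, -21.0, 75.9]
tcp_rot: [-1.096, 1.37, -1.369]
contact_force: [0.7, 1.8, -1.6]
finger_gap: 17.2
```

```bash
python3 nose.py
```

```text
nose 59 [-160.1 -159.8 -159.6 -159.6 -159.5 -159.2 -159.  -158.9 -158.8 -158.4] jx -3.05 z 102.5
face 208 -142.6
red 141 [10.4 12.6 34.8 61.9 64. ]
```

Call:
servo_tool([
  [[0.02,0,0],[0,0,0],0],
  [[0,0,0],[0,0,0],0],
])

```text
time: 22.83
eef_pos: [650.1, -20.9, 75.9]
tcp_rot: [-1.095, 1.37, -1.368]
contact_force: [1.4, 5.3, -1.6]
finger_gap: 17.2
```

Call:
servo_tool([
  [[0.02,0,0],[0,0,0],0],
  [[0,0,0],[0,0,0],0],
])

```text
time: 23.0
eef_pos: [650.1, -21.0, 76.0]
tcp_rot: [-1.094, 1.37, -1.368]
contact_force: [2.3, 8.0, -1.5]
finger_gap: 17.3
```

Call:
servo_tool([
  [[-0.03,0,0],[0,0,0],0],
  [[0,0,0],[0,0,0],0],
  [[0,0,0],[0,0,0],60],
  [[0,0,0],[0,0,0],60],
  [[0,0,0],[0,0,0],60],
  [[0,0,0],[0,0,0],60],
  [[0,0,0],[0,0,0],60],
  [[0,0,0],[0,0,0],60],
  [[0,0,0],[0,0,0],60],
  [[0,0,0],[0,0,0],60],
  [[0,0,0],[0,0,0],60],
])

```text
time: 23.92
eef_pos: [649.9, -21.7, 75.9]
tcp_rot: [-1.097, 1.369, -1.369]
contact_force: [-0.2, -0.4, 0.7]
finger_gap: 51.3
```

```bash
python3 nose.py; python3 -c "
from h import *
s=snap('side','sidec.png')
cv2.imwrite('pics/sidecz.png',cv2.resize(cv2.imread('pics/sidec.png')[150:340,290:410],None,fx=5,fy=3.1))"
```

```text
nose 60 [-159.6 -159.5 -159.3 -159.2 -159.2 -159.2 -158.9 -158.8 -158.8 -158.8] jx -2.79 z 102.9
face 205 -142.6
red 138 [12.5 12.9 36.  60.9 61.5]
```

View pics/sidecz.png

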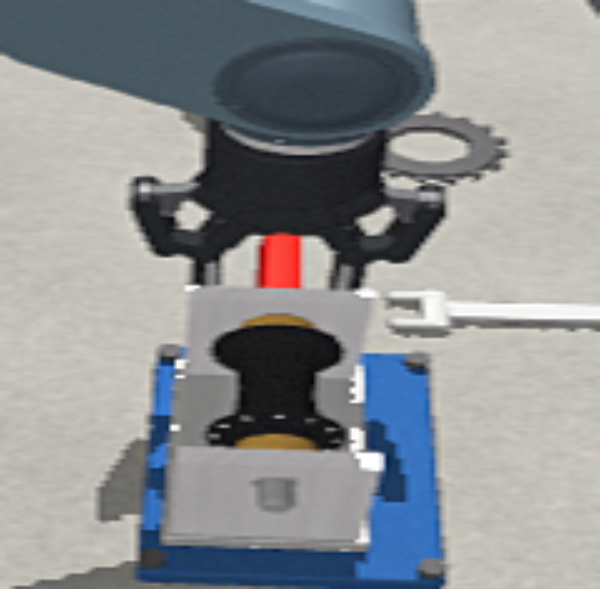

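Released, with the fingers well clear on both sides. Lifting straight up now.

Call:
servo_tool([
  [[0,-0.3,0],[0,0,0],60],
  [[0,-0.5,0],[0,0,0],60],
  [[0,-0.6,0],[0,0,0],60],
  [[0,-0.6,0],[0,0,0],60],
  [[0,-0.7,0],[0,0,0],60],
  [[0,-0.8,0],[0,0,0],60],
  [[0,-0.8,0],[0,0,0],60],
  [[0,-0.6,0],[0,0,0],60],
  [[0,-0.3,0],[0,0,0],60],
  [[0,0,0],[0,0,0],60],
])

```text
time: 24.85
eef_pos: [651.5, -21.9, 236.4]
tcp_rot: [-1.093, 1.364, -1.373]
contact_force: [0.2, 0.1, -0.2]
finger_gap: 50.9
```

Call:
servo_tool([
  [[-0.4,0,0],[0,0,0],60],
  [[-0.8,0,0],[0,0,0],60],
  [[-1,0,0],[0,0,0],60],
  [[-1,0,0],[0,0,0],60],
  [[-1,0,0],[0,0,0],60],
  [[-1,0,0],[0,0,0],60],
  [[-0.8,0,0],[0,0,0],60],
  [[-0.4,0,0],[0,0,0],60],
  [[0,0,0],[0,0,0],60],
  [[0,0,0],[0,0,0],60],
  [[0,0,0],[0,0,0],60],
])

```text
time: 25.77
eef_pos: [691.5, 164.6, 231.1]
tcp_rot: [-1.098, 1.371, -1.37]
contact_force: [0.2, -0.2, 0.5]
finger_gap: 51.5
```

```bash
python3 nose.py; python3 -c "
from h import *
M=np.array([644.5,-54.6,0])
s=snap('side','sided.png');t=snap('top','topd.png')
cv2.imwrite('pics/sidedz.png',cv2.resize(cv2.imread('pics/sided.png')[150:340,290:410],None,fx=5,fy=3.1))
cv2.imwrite('pics/topdz.png',cv2.resize(cv2.imread('pics/topd.png')[140:230,320:440],None,fx=6,fy=6))
c=cloud(t);H=cv2.cvtColor(t['pixels'],cv2.COLOR_RGB2HSV);L=c-M;jx=L@JX;jy=L@JY;z=c[...,2]
red=((H[...,0]<6)|(H[...,0]>174))&(H[...,1]>140)&(abs(jx)<25)&(jy>-10)&(jy<120)&(z>70)
print('top red',red.sum(),np.percentile(jy[red],[0,2,50,98,100]).round(1),jx[red].mean(),z[red].max())
print(bot.sense()['time'],bot.sense()['contact_force'])
"
```

```text
nose 61 [-160.2 -159.8 -159.7 -159.6 -159.3 -159.1 -158.7 -158.7 -158.7 -158.6] jx -2.51 z 102.8
face 206 -142.7
red 138 [12.7 14.  36.2 64.8 66.8]
top red 116 [ 3.4  4.3 33.  62.6 63.8] -0.4006303336299589 112.53993564178268
25.9167 [ 0.36202935 -0.5028282   0.15859382]
```

View pics/topdz.png

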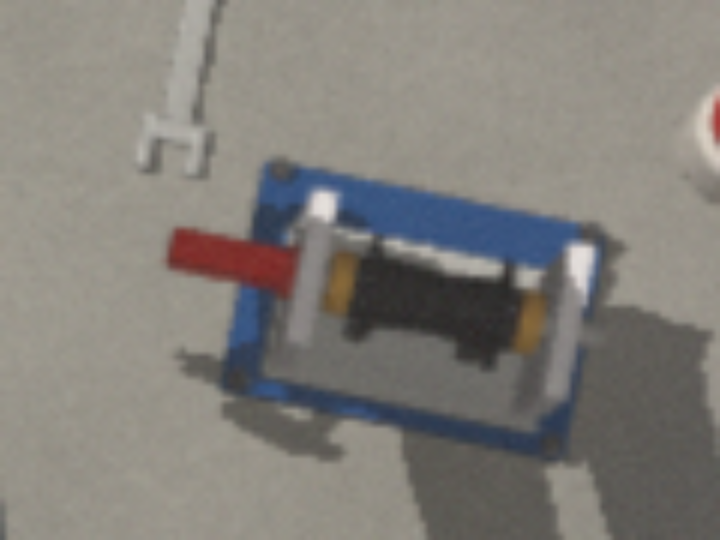

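View pics/sided.png

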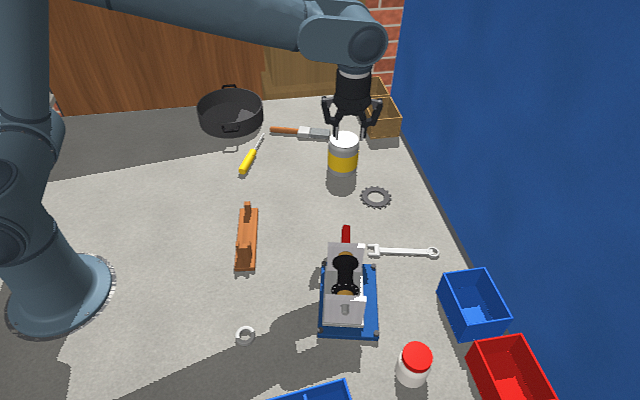

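```bash
python3 -c "
from rig import bot
print(bot.close_job())"
```

```text
the job is handed in; nothing more can be done
None
```

I lifted the axle from its cradle and slid it nose first through the near plate, hub and far plate. It ran in until the collar met the near plate, then I let go, raised the gripper and handed the job in at about 26 s. The hand-in gives no verdict, so the result rests on my own checks.

- **Finding the bore:** The cameras put the bore at about x = -10 mm in the jig frame, a run-out of about 8 mm. The nose entered on the first approach, so no search across the plate was needed.
- **Forces:** I saw no force above sensor noise (about 1–2 N) on the way in. The collar then stopped at about 8 N, and I eased that off before opening the fingers.
- **Seating:** After release, the side camera puts the nose about 160 mm beyond the near plate, and both cameras show the far end of the grip 64–67 mm out. Nominal values are 160 and 66 mm, so the collar is flush to within 1–2 mm. Camera calibration is only good to about 2 mm.
- **At hand-in:** The arm was clear of everything with no force reading. In the last pictures the loose items look where they were at the start; I checked that by eye only.
- **Disagreements:**
  - Early camera readings put the nose about 9 mm further back than the nominal grip point. The contact position (about 35 mm instead of 44 mm) confirmed I had gripped the axle closer to the collar than planned, which did no harm.
  - The two cameras differed by about 1.5–2 mm sideways, so I aimed between them.
- **Assumption:** The jig's +y side was not marked. I took the side facing the axle's grip end as the near plate.

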